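Rebuild the cell washer's drive-hub stack and lock it on its arbor

ROBOT

A 7-joint arm with a two-finger parallel gripper is mounted at the origin on the work surface; the furniture and walls round the work are solid. World frame = base frame: x ahead of the robot, y to its left, z up, the work surface at z = 0. Lengths are in m, angles in degrees, forces in N, time in s.
With the tool pointing down it reaches from about 0.425 to 0.8 m from the base axis. Payload 8.3 kg.
Tool frame: the origin (TCP) lies midway between the tips of the shut fingers; the grasp point (between the pads) lies 19 mm behind it; z points along the fingers, x is the direction in which the jaws open and shut, and the axes are right-handed (so a half turn about z gives the same grasp; the last joint's range is limited). The gripper opens to 85 mm and grips with 20 to 120 N. Pads are 22 mm wide; open, the fingers measure 114 mm over their backs; the gripper's body (76 mm by 85 mm) begins 54 mm behind the grasp point. The pads swing forward as they close: fully open they stand 13 mm farther back than shut.
Start: joints at [-70.525, 21.967, 0.94, 78.501, -0.361, 79.538, -2.664], TCP at [0.245, 0.575, 0.231] pointing down, gripper open.
Joint ranges: [-169.22, 169.22], [-14.56, 117.87], [-87.37, 89.26], [10.42, 133.3], [-82.24, 262.24], [0.94, 117.77], [-172.7, 172.7]. Speed limits (degrees/s): [136.94, 136.94, 172.46, 172.46, 180, 180, 180].

INTERFACE

Orientations are given as a 3x3 rotation matrix whose columns are the frame's x, y, z axes.
In Python, from bench import * gives the robot as it stands.
- The arm moves only by the tool play_rows, never from a script. Its argument "motion" is one flat list of numbers, 5 for each row, row after row: the shift along the tool's x, y, z in cm, then the turn about the tool's z in rad, then the gripper command: -1 is shut, 1 is fully open, values between are in proportion. In form: [x, y, z, twist, jaw, x, y, z, twist, jaw, ...]. A call has 1 to 20 rows; each row shifts and turns the commanded pose from where the row before left it, along the tool's axes as they then stand; what a row does not reach is not made up. A row lasts 1/10 s, in which the tool goes at most 50 mm and 8.59 degrees, less where a joint would pass 70% of its speed; a pose out of reach is approached as far as the arm can. A call is refused whole if a number of a shift passes 5 or a number of a turn 0.15, either way. A call with a gripper value outside its range is refused whole. The fingers move at their own pace and stop on an object; "force" is the grip in N (left out, the last holds). Time passes only in rows, so rows that do not move let the fingers close. It gives the time, the measured TCP pose, the force and the opening at its end, in the units of the state.
- sense(): the state, without advancing time (a new reading comes with each control period).
- camera(name): name is "side" or "top" or "wrist"; returns (picture, depth): 420x560x3 uint8, red, green, blue; 420x560 float32, m along the optical axis (not along the pixel's ray), 0 where there is no reading.
- get_calibration(name): a dict with "camera_matrix" (3x3 intrinsics, pixels), "R" (3x3) and "t" (3): a world point X has camera coordinates R X + t. Camera axes: x right, y down, z forward; pixel columns grow to the right and rows downward; lengths in m; the calibration is good to about 2 mm. A picture is of the moment at which its call begins: read the wrist's pose just before it. get_calibration takes no time and is no camera call; for the wrist camera it gives the pose at the moment of the call.
- finish_job(): hands the job in, once; it reports no verdict.
The state is a dict: "clock": time; "q": joint angles; "qd": joint speeds; "tau": joint torques, N m; "tool_pos": TCP position; "eef_rot": TCP orientation; "ft_force": force on the tool from outside, world axes, zero at the start; "ft_torque": the same for the moment, N m; "grip_width": opening from 0.0 (shut) to 1.0 (fully open).
Only numpy, scipy, OpenCV 4.12 (cv2) and the standard library are available. Lean on these libraries where they do the work, as an engineer would, in place of code of your own. Each camera call takes 0.05 s, during which the arm holds its last target. There are 200 camera calls.

TASK

Rebuild the cell washer's drive hub on the keyed steel arbor standing in the round aluminium foot: thread the tall plain bush on first, then the wide ribbed pulley, then the small lock collar, each with its slot lined up with the arbor's flat head and slid fully home onto what is below it. Finish by turning the lock collar a quarter turn, so that its slot lies across the arbor's head and the stack is trapped, then let go. Leave the vials, the dropper bottle and the tip box standing where they are.

Things in the scene. Friction and masses are not known exactly. Their poses are not given: they have to be found in the camera images.
- bush_center (a point): the tall plain bush: a loose plain steel ring 44 mm in outer diameter, 20 mm tall, 0.15 kg, lying flat on the worktop; the point is its centre, 10 mm above its underside; its through slot is 13 mm (y) by 21 mm (x), centred, so a half turn about z looks the same; a small dark set screw sits in the rim at each end of the slot's long axis (x); z is up
- pulley_center (a point): the pulley: a loose wide, thin steel ring 58 mm in outer diameter over fine upright ribs, 12 mm tall, 0.13 kg, lying flat; the point is its centre, 6 mm above its underside; its through slot is 13 mm (y) by 21 mm (x), centred, so a half turn about z looks the same; a small dark set screw sits in the rim at each end of the slot's long axis (x); z is up
- lock_center (a point): the lock collar: the smallest loose plain steel ring, 36 mm in outer diameter, 14 mm tall, 0.08 kg, lying flat; the point is its centre, 7 mm above its underside; its through slot is 13 mm (y) by 21 mm (x), centred, so a half turn about z looks the same; a small dark set screw sits in the rim at each end of the slot's long axis (x); z is up
- arbor_seat (a point): the fixed arbor, at the centre of the top face of its round foot (90 mm in diameter, 10 mm high), where the bush rests; z up the arbor, x along its flat section. Above this face: flat keyed length 10 (y) by 18 mm (x) from 0 to 30 mm; round neck, diameter 9.6, from 30 to 49; flat head 10 by 18 from 49 to 52.5, with a rounded nose, 9 by 17, up to 56
- arbor_top (a point): tip of the arbor's nose, 56 mm above the foot's top face, same axes. Rings pass head and keyed length only with the slot's long side along x (either way round; 1.5 mm clear all round, 0.13 rad of yaw). Home: bush 0 to 20 mm, pulley 20 to 32, lock collar 32 to 46, round the neck, where it turns freely either way; with its slot across x the head holds it down
- vial_a: bystander, leave standing: loose screw-cap reagent vial 31 mm in diameter and 60 mm tall, upright near one of the steel rings; origin at the centre of its underside
- vial_b: bystander, leave standing: loose screw-cap reagent vial 28 mm in diameter and 62 mm tall, upright near one of the steel rings; origin at the centre of its underside
- vial_c: bystander, leave standing: loose screw-cap reagent vial 27 mm in diameter and 60 mm tall, upright near one of the steel rings; origin at the centre of its underside
- dropper: bystander, leave standing: loose dropper bottle 29 mm in diameter, 100 mm tall, upright on the far side of the arbor; origin at the centre of its underside
- tip_box: bystander, leave in place: loose clear pipette-tip box 91 (x) by 122 (y) by 69 mm tall, to the right of the arbor; origin at the centre of its underside
Not all that is in view belongs to the job. Leave any blue look-alike of the part that bears bush_center alone.

How it is judged (in metres and radians):
On the way, in this order (a step that is already met when the one before it is completed fails the run):
1. the bush is fully home on the arbor's foot (z of bush_center in the frame of arbor_seat between 0.0075 and 0.0125 m and horizontal distance between bush_center and arbor_seat below 0.004 m and angle between bush_center's own z axis and vertical below 0.08 rad), for 0.2 s.
2. the pulley is fully home on the bush (all of step 1 and z of pulley_center in the frame of arbor_seat between 0.0235 and 0.0285 m and horizontal distance between pulley_center and arbor_seat below 0.004 m and angle between pulley_center's own z axis and vertical below 0.08 rad), for 0.2 s.
3. the lock collar is fully home on the pulley (z of pulley_center in the frame of arbor_seat between 0.0235 and 0.0285 m and horizontal distance between each of pulley_center, lock_center and arbor_seat below 0.004 m and angle between each of pulley_center, lock_center's own z axis and vertical below 0.08 rad and z of lock_center in the frame of arbor_seat between 0.0365 and 0.0415 m), for 0.2 s.
At the end, for the whole second after the job is handed in: bush, pulley and lock collar lie in this order on the arbor, each within 2.5 mm of its home height and 4 mm of the arbor's axis and flat within 0.08 rad, at rest, with the lock collar's slot turned more than 1.05 rad (60 degrees) from the arbor's head (all of step 1 and all of step 3 and angle between the x axis of lock_center and the x axis of arbor_seat, either way round above 1.05 rad and linear speed of each of bush, pulley, lock below 0.02 m/s); the robot touches nothing.
It fails at once if a vial, the dropper bottle or the tip box is shifted more than 30 mm or tipped (distance of any of vial_a, vial_b, vial_c, dropper, tip_box from where it was at the start of the episode above 0.03 m or angle between any of vial_a, vial_b, vial_c, dropper, tip_box's own z axis and vertical above 0.5 rad).
It also fails if it takes over 72 s, if anything falls off the work surface, if the arm or the gripper's body presses on something with over 40 N, if the wrist force passes 120 N, or if a joint passes its speed limit or range.

## Working session

There is one attempt and no reset: what is moved stays moved. The work goes in short steps, Python scripts to look and compute and a tool call to move; the robot and the scene stay as the last step left them, time stands still between calls to the robot, and variables do not carry over. Pictures are saved under pics/ and viewed, about 8 in all and at most 12, crops included, and the job is handed in when it is done.

Besides the shell and the picture viewer there is one more tool, called after "Request:" as a command line: name --argument value ..., lists and objects as JSON in quotes. play_rows: Moves the arm, as the interface text tells. Its arguments: {"type":"object","properties":{"motion":{"type":"array"},"force":{"type":"number"}},"required":["motion"]}

```bash
mkdir -p pics; cat > h.py <<'E'
from bench import *
import numpy as np, cv2
def ray(name,uv,z,cal=None):
    c=cal or get_calibration(name);K=np.array(c["camera_matrix"]);R=np.array(c["R"]);t=np.array(c["t"])
    d=R.T@np.linalg.inv(K)@np.array([uv[0],uv[1],1.]);o=-R.T@t
    return o+d*(z-o[2])/d[2]
def snap(name,fn):
    p,d=camera(name);cv2.imwrite("pics/"+fn,p[:,:,::-1]);return p,d
def cloud(name,d,cal=None):
    c=cal or get_calibration(name);K=np.array(c["camera_matrix"]);R=np.array(c["R"]);t=np.array(c["t"])
    v,u=np.mgrid[:d.shape[0],:d.shape[1]]
    P=np.stack([(u-K[0,2])/K[0,0]*d,(v-K[1,2])/K[1,1]*d,d],-1)
    return (P-t)@R
E
python3 - <<'E'
from h import *
s=sense();print(s)
for n in("top","side"):
    p,d=snap(n,n+"0.png");c=get_calibration(n);print(n,-np.array(c["R"]).T@c["t"],c["camera_matrix"],c["R"]);np.save(n+"_d.npy",d)
a=cv2.imread("pics/top0.png");
E
```

```text
{'clock': 0.0, 'q': array([-70.52480747,  22.01572563,   0.93876338,  78.56187379,
        -0.36105401,  79.53808422,  -2.66337718]), 'qd': array([ 0.00900507, -0.01168338,  0.08149129, -0.03041863, -0.0632906 ,
       -0.00874557,  0.08848734]), 'tau': array([ 6.10406150e-04, -6.27608871e+01,  8.44318438e-01, -3.71812856e+01,
        1.64819352e-02,  1.44388480e-02,  3.88992987e-05]), 'tool_pos': array([0.2447746 , 0.57452293, 0.23026933]), 'eef_rot': array([[ 3.91937383e-01,  9.19991601e-01, -7.36236530e-04],
       [ 9.19989788e-01, -3.91938073e-01, -1.82682373e-03],
       [-1.96922161e-03,  3.86704221e-05, -9.99998060e-01]]), 'ft_force': array([-0.01690517, -0.48842409, -0.35122987]), 'ft_torque': array([ 0.02167156,  0.01318565, -0.00817638]), 'grip_width': 0.997657465165972}
top [ 0.30097439 -0.0068807   1.25704881] [[435.59761703   0.         271.6903582 ]
 [  0.         435.59761703 208.29445692]
 [  0.           0.           1.        ]] [[-0.07473783 -0.99720154 -0.00183055]
 [-0.97395424  0.07338933 -0.21453937]
 [ 0.21407333 -0.01425134 -0.97671363]]
side [0.50356985 0.76797587 0.89797249] [[436.6720338    0.         281.42786821]
 [  0.         436.6720338  213.14125625]
 [  0.           0.           1.        ]] [[-0.9985784  -0.05309816 -0.00466465]
 [-0.03512439  0.72132496 -0.69170556]
 [ 0.04009302 -0.69055839 -0.72216457]]
```

View pics/top0.png

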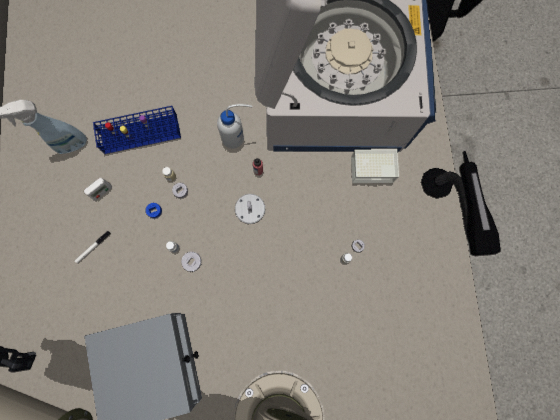

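View pics/side0.png

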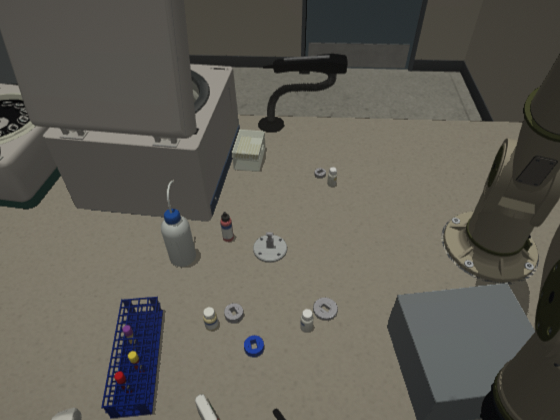

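The top view shows these candidates:
- **Steel rings:** (180,190), mid-size and probably the bush; (191,262), widest and probably the pulley; (358,246), smallest and probably the lock collar.
- **Look-alike to leave alone:** the blue ring at (153,211).
- **Arbor and bystanders:** arbor foot at (250,209), vials at (168,174), (172,247) and (347,259), dropper at (258,167), tip box at (376,166).

Next I'll measure these and check the sizes in close crops.

```bash
cat > m.py <<'E'
from h import *
tiles=[]
img=cv2.imread("pics/top0.png");d=np.load("top_d.npy");P=cloud("top",d)
for nm,(u,v),zt in (("bush",(180,190),.02),("pulley",(191,262),.012),("lock",(358,246),.014),("arbor",(250,209),.01)):
    # height mask around it
    r=24;sl=np.s_[v-r:v+r,u-r:u+r];Q=P[sl];m=(Q[...,2]>zt-.006)&(Q[...,2]<zt+.006)
    n,l,st,ce=cv2.connectedComponentsWithStats(m.astype(np.uint8))
    # component nearest centre
    k=min(range(1,n),key=lambda i:np.hypot(*(ce[i]-r))-st[i,4]*.02)
    c,_=cv2.findContours((l==k).astype(np.uint8),cv2.RETR_EXTERNAL,cv2.CHAIN_APPROX_NONE)
    (ex,ey),rad=cv2.minEnclosingCircle(c[0])
    el=cv2.fitEllipse(c[0])
    print(nm,"xy",ray("top",(u-r+el[0][0],v-r+el[0][1]),zt).round(4),"ell",np.round(el[1],1),"px; diam mm",np.round(np.array(el[1])*1.25/435.6*1000,0),"med z",np.median(Q[l==k][:,2]).round(4))
    tiles.append(cv2.resize(img[sl],(380,280) if 0 else (290,290),interpolation=cv2.INTER_CUBIC))
cv2.imwrite("pics/crops0.png",np.vstack([np.hstack(tiles[:2]),np.hstack(tiles[2:])]))
for nm,uv,z in (("va",(168,172),.06),("vb",(172,245),.06),("vc",(347,258),.06),("drop",(258,161),.1),("tip",(376,165),.069),("blue",(153,211),.02),("bottle",(228,118),.2)):
    print(nm,ray("top",uv,z).round(3),P[uv[1],uv[0]].round(3))
E
python3 m.py
```

```text
bush xy [0.6478 0.2421 0.02  ] ell [13.9 14.3] px; diam mm [40. 41.] med z 0.0203
pulley xy [0.4368 0.217  0.012 ] ell [18.7 19.6] px; diam mm [54. 56.] med z 0.012
lock xy [ 0.4461 -0.2629  0.014 ] ell [11.2 12.1] px; diam mm [32. 35.] med z 0.0134
arbor xy [0.5782 0.0399 0.01  ] ell [29.2 29.7] px; diam mm [84. 85.] med z 0.0104
va [0.692 0.264 0.06 ] [0.691 0.264 0.061]
vb [0.48  0.258 0.06 ] [0.48  0.258 0.061]
vc [ 0.409 -0.22   0.06 ] [ 0.409 -0.22   0.06 ]
drop [0.692 0.004 0.1  ] [0.693 0.004 0.098]
tip [ 0.665 -0.33   0.069] [ 0.665 -0.331  0.068]
blue [0.59 0.32 0.02] [ 0.595  0.325 -0.001]
bottle [0.781 0.073 0.2  ] [0.796 0.076 0.167]
```

View pics/crops0.png

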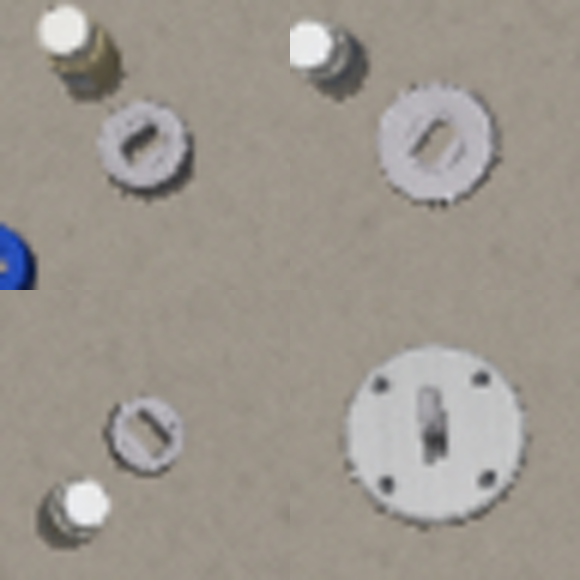

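The crops confirm the choice: bush ~44 mm at (0.648, 0.242), pulley ~58 mm at (0.437, 0.217), lock collar ~36 mm at (0.446, -0.263). The heights match and the blue ring is ruled out. I'm moving above the bush, with the jaws set across the direction to its vial.

Request:
play_rows --motion '[-1.05,3.58,0.2,0,1,-1.05,3.58,0.2,0,1,-1.05,3.58,0.2,0,1,-1.05,3.58,0.2,0,1,-1.05,3.58,0.2,0,1,-1.05,3.58,0.2,0,1,-1.05,3.58,0.2,0,1,-1.05,3.58,0.2,0,1,-1.05,3.58,0.2,0,1,-1.05,3.58,0.2,0,1,-1.05,3.58,0.2,0,1,-1.05,3.58,0.2,0,1,-1.05,3.58,0.2,0,1,-1.05,3.58,0.2,0,1,0,0,0,-0.145,1,0,0,0,-0.145,1,0,0,0,-0.145,1,0,0,0,-0.145,1,0,0,0,-0.145,1,0,0,0,-0.145,1]' --force 40

```text
clock: 2.1
tool_pos: [0.6481, 0.2432, 0.2025]
eef_rot: [[-0.456, 0.89, -0.001], [0.89, 0.456, -0.001], [0.0, -0.001, -1.0]]
ft_force: [-0.1, -0.1, 0.5]
grip_width: 1.004
```

```bash
python3 - <<'E'
from h import *
s=sense();print(s["clock"],s["tool_pos"],s["eef_rot"].round(3),s["q"].round(1))
c=get_calibration("wrist");p,d=snap("wrist","w1.png");print(c, "cam",-np.array(c["R"]).T@c["t"])
np.savez("w1.npz",d=d,p=p,K=c["camera_matrix"],R=c["R"],t=c["t"])
E
```

```text
2.1 [0.64814055 0.24318419 0.20252248] [[-0.456  0.89  -0.001]
 [ 0.89   0.456 -0.001]
 [ 0.    -0.001 -1.   ]] [-25.4  31.4   3.6  68.6  -1.9  80.2  95.1]
{'camera_matrix': array([[378.02905403,   0.        , 283.18573559],
       [  0.        , 378.02905403, 212.8977094 ],
       [  0.        ,   0.        ,   1.        ]]), 'R': array([[-4.54989759e-01,  8.90496627e-01, -2.74840026e-04],
       [ 8.50643889e-01,  4.34718684e-01,  2.95676582e-01],
       [ 2.63418477e-01,  1.34296026e-01, -9.55288063e-01]]), 't': array([ 0.07917743, -0.68675116,  0.14911809])} cam [0.58092513 0.20801036 0.34552872]
```

View pics/w1.png

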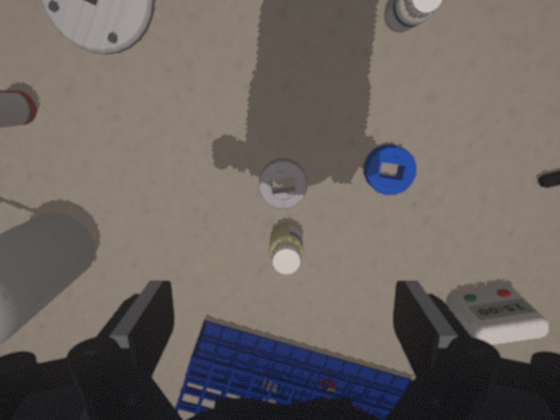

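The wrist view shows the steel bush at (284,184), its slot roughly along the jaw axis, the vial at (287,255) and the blue decoy at (390,170). The foot is at the upper left. I'll measure the ring from its top plane.

```bash
cat >> h.py <<'E'
def ringfit(c,p,d,xy,zt,dia,tol=.004,draw=None):
    """outer circle centre and slot yaw of a flat ring with its top at zt near xy (world)"""
    P=cloud("",d,c);m=(abs(P[...,2]-zt)<tol)&(np.hypot(P[...,0]-xy[0],P[...,1]-xy[1])<dia/2+.012)&(d>0)
    m=m.astype(np.uint8);n,l,st,ce=cv2.connectedComponentsWithStats(m);k=1+np.argmax(st[1:,4])
    cs,hh=cv2.findContours((l==k).astype(np.uint8),cv2.RETR_CCOMP,cv2.CHAIN_APPROX_NONE)
    W=lambda q:np.array([ray("",x,zt,c)[:2] for x in q[:,0].astype(float)])*1000
    o=W(max(cs,key=len));e=cv2.fitEllipse(o.astype(np.float32))
    ins=[q for q,h in zip(cs,hh[0]) if h[3]>=0]
    r=None
    if ins:
        q=W(max(ins,key=len));r=cv2.minAreaRect(q.astype(np.float32));b=cv2.boxPoints(r)
        e1,e2=b[1]-b[0],b[2]-b[1];L=e1 if np.hypot(*e1)>np.hypot(*e2) else e2
        yaw=np.degrees(np.arctan2(L[1],L[0]))%180
        r=dict(slot_c=np.round(r[0],1),size=np.round(r[1],1),yaw=round(yaw,1))
    print("outer c",np.round(e[0],1),"axes",np.round(e[1],1),"slot",r)
    return np.array(e[0])/1000,r
def tostep(target):
    s=sense();R=np.array(s["eef_rot"]);print("tool cm",(R.T@(np.array(target)-s["tool_pos"])*100).round(2),"jaw yaw",np.degrees(np.arctan2(R[1,0],R[0,0])).round(1),"clock",s["clock"])
E
python3 - <<'E'
from h import *
z=np.load("w1.npz");c=dict(camera_matrix=z["K"],R=z["R"],t=z["t"])
xy,r=ringfit(c,z["p"],z["d"],(.648,.242),.02,.044)
ringfit(c,z["p"],z["d"],(.648,.242),.02,.044,.008)
tostep((xy[0],xy[1],.10))
E
```

```text
outer c [647.3 241.4] axes [42.3 42.8] slot {'slot_c': array([647.6, 241.6]), 'size': array([14.2, 22.5]), 'yaw': np.float32(126.7)}
outer c [647.1 241.3] axes [42.5 43.3] slot {'slot_c': array([646.9, 241.3]), 'size': array([12.9, 22.1]), 'yaw': np.float32(126.8)}
tool cm [-0.1  -0.14 10.25] jaw yaw 117.6 clock 2.15
```

Request:
play_rows --motion '[-0.1,-0.14,3.5,0,1,0,0,3.5,0,1,0,0,3.5,0,1,0,0,3.5,0,1,0,0,2.5,0,1,0,0,1.5,0,1,0,0,1,0,1,0,0,0.8,0,1,0,0,0,0,1,0,0,0,0,-1,0,0,0,0,-1,0,0,0,0,-1,0,0,0,0,-1,0,0,0,0,-1,0,0,0,0,-1]' --force 40

```text
clock: 3.65
tool_pos: [0.6483, 0.242, 0.0066]
eef_rot: [[-0.45, 0.893, 0.002], [0.893, 0.45, 0.001], [-0.0, 0.002, -1.0]]
ft_force: [-1.6, -0.2, 7.2]
grip_width: 0.47
```

```bash
python3 - <<'E'
from h import *
s=sense();print(s["clock"],s["tool_pos"],s["ft_force"],s["grip_width"],s["grip_width"]*85)
E
```

```text
3.65 [0.64833957 0.24202651 0.00664806] [-1.56948041 -0.16039251  7.19252791] 0.4704571646326231 39.988858993772965
```

Request:
play_rows --motion '[0,0,0,0,-1,0,0,-1,0,-1,0,0,-2,0,-1,0,0,-2.5,0,-1,0,0,-2.5,0,-1,0,0,-2.5,0,-1,0,0,-1,0,-1]'

```text
clock: 4.35
tool_pos: [0.6489, 0.2422, 0.1238]
eef_rot: [[-0.45, 0.893, 0.004], [0.893, 0.45, 0.002], [-0.0, 0.004, -1.0]]
ft_force: [0.4, -0.2, -0.4]
grip_width: 0.472
```

```bash
python3 - <<'E'
from h import *
s=sense();print(s["clock"],s["tool_pos"],s["ft_force"],s["grip_width"]*85,s["eef_rot"].round(3))
c=get_calibration("wrist");p,d=snap("wrist","w2.png")
np.savez("w2.npz",d=d,p=p,K=c["camera_matrix"],R=c["R"],t=c["t"])
P=cloud("",d,c);m=(abs(P[...,0]-s["tool_pos"][0])<.03)&(abs(P[...,1]-s["tool_pos"][1])<.03)&(P[...,2]<s["tool_pos"][2]+.035)&(P[...,2]>.08)
print(m.sum(),np.percentile(P[m][:,2],[5,50,95]))
tostep((.578,.040,.125))
E
```

```text
4.35 [0.64887848 0.24222306 0.12383144] [ 0.4437722  -0.23218789 -0.41376449] 40.09517709147708 [[-0.45   0.893  0.004]
 [ 0.893  0.45   0.002]
 [-0.     0.004 -1.   ]]
12769 [0.1234265  0.13715306 0.15439413]
tool cm [-14.86 -15.46  -0.14] jaw yaw 116.8 clock 4.4
```

View pics/w2.png

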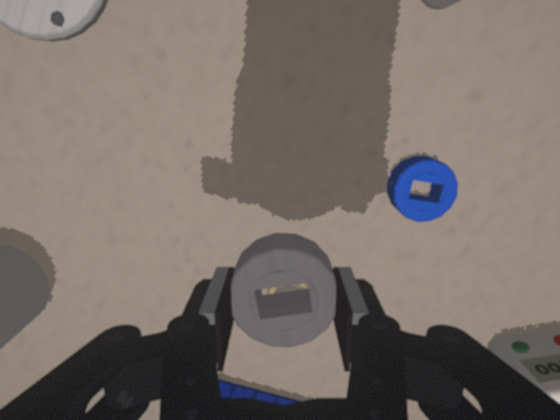

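The bush is held (ring at (284,290)) and its slot is visible. I'll fit its centre and slot yaw relative to the tool.

```bash
cat >> h.py <<'E'
def held(fn,zt,dia,tol=.003):
    s=sense();c=get_calibration("wrist");p,d=snap("wrist",fn+".png");np.savez(fn+".npz",d=d,p=p,K=c["camera_matrix"],R=c["R"],t=c["t"])
    return s,c,p,d
E
python3 - <<'E'
from h import *
z=np.load("w2.npz");c=dict(camera_matrix=z["K"],R=z["R"],t=z["t"])
R=sense()["eef_rot"];tp=sense()["tool_pos"]
for tol in(.003,.005):
    xy,r=ringfit(c,z["p"],z["d"],tp[:2],tp[2]+.0134,.044,tol)
    sc=np.array(r["slot_c"])/1000
    print("tool offset mm outer",(R[:2,:2].T@(xy-tp[:2])*1000).round(1),"slot",(R[:2,:2].T@(sc-tp[:2])*1000).round(1))
E
```

```text
outer c [647.5 240.7] axes [42.1 48. ] slot {'slot_c': array([648.1, 241.2]), 'size': array([12.7, 21.3]), 'yaw': np.float32(125.7)}
tool offset mm outer [-0.7 -2.2] slot [-0.5 -1.5]
outer c [647.1 240.8] axes [41.  56.8] slot {'slot_c': array([647.6, 241. ]), 'size': array([11.7, 21. ]), 'yaw': np.float32(125.8)}
tool offset mm outer [-0.5 -2.5] slot [-0.5 -2. ]
```

Request:
play_rows --motion '[-1.65,-2.15,-0.2,0,-1,-1.65,-2.15,-0.2,0,-1,-1.65,-2.15,-0.2,0,-1,-1.65,-2.15,-0.2,0,-1,-1.65,-2.15,-0.2,0,-1,0,0,0,-0.135,-1,0,0,0,-0.135,-1,0,0,0,-0.135,-1,0,0,0,-0.135,-1,0,0,0,-0.135,-1,0,0,0,-0.135,-1,0,0,0,-0.135,-1,0,0,0,0,-1,0,0,0,0,-1]'

```text
clock: 5.8
tool_pos: [0.5883, 0.1195, 0.1294]
eef_rot: [[-0.987, 0.162, -0.001], [0.162, 0.987, -0.0], [0.001, -0.0, -1.0]]
ft_force: [-0.1, -0.1, -1.5]
grip_width: 0.469
```

```bash
python3 - <<'E'
from h import *
s,c,p,d=held("w3",0,0)
print(s["clock"],s["tool_pos"],s["eef_rot"].round(3),s["q"].round(0))
P=cloud("",d,c)
m=(abs(P[...,2]-.010)<.004)&(np.hypot(P[...,0]-.578,P[...,1]-.04)<.06)
print("foot",m.sum()); 
h=(P[...,2]>.055)&(P[...,2]<.075)&(np.hypot(P[...,0]-.578,P[...,1]-.04)<.03)
print("head px",h.sum(),P[h].mean(0),np.percentile(P[h][:,2],[5,50,95]))
r=cv2.minAreaRect((P[h][:,:2]*1000).astype(np.float32));print(r)
R=s["eef_rot"];tp=s["tool_pos"]
xy,r=ringfit(c,p,d,tp[:2],tp[2]+.0134,.044)
E
```

```text
5.8 [0.5883303  0.11949903 0.12938618] [[-0.987  0.162 -0.001]
 [ 0.162  0.987 -0.   ]
 [ 0.001 -0.    -1.   ]] [-11.  23.  -5.  90.   2.  67. 155.]
foot 14137
head px 675 [0.57877599 0.03925154 0.06455163] [0.06207311 0.06478728 0.06670881]
((578.8088989257812, 39.20834732055664), (9.948987007141113, 18.02421760559082), 89.64544677734375)
outer c [588.1 117. ] axes [41.2 55.9] slot {'slot_c': array([588.1, 117.7]), 'size': array([11.9, 21.1]), 'yaw': np.float32(179.5)}
```

View pics/w3.png

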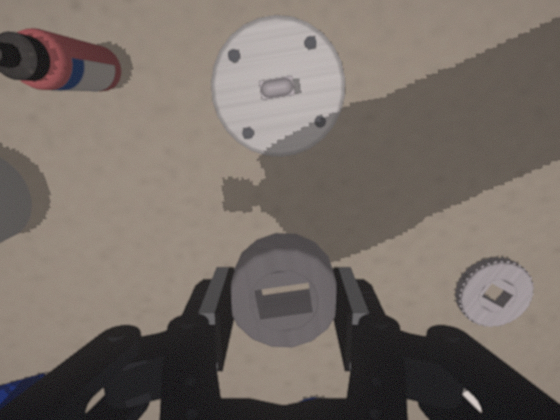

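The head measures 9.95 × 18.0 mm at (0.5788, 0.0392) with yaw about 0°, and the held slot is at 179.5°, so the yaw matches. I'll shift over the arbor and stop just above the nose for a check.

Request:
play_rows --motion '[-0.09,-1.98,0,0,-1,-0.09,-1.99,0,0,-1,-0.09,-1.98,0,0,-1,-0.09,-1.99,0,0,-1,0,0,1.8,0,-1,0,0,1.7,0,-1,0,0,1,0,-1,0,0,0,0,-1,0,0,0,0,-1]'

```text
clock: 6.75
tool_pos: [0.58, 0.041, 0.0856]
eef_rot: [[-0.987, 0.158, 0.0], [0.158, 0.987, 0.0], [-0.0, 0.0, -1.0]]
ft_force: [-0.0, -0.4, -1.0]
grip_width: 0.468
```

```bash
cat >> h.py <<'E'
def over(fn,dz,axy=(.5788,.0392)):
    s,c,p,d=held(fn,0,0);R=s["eef_rot"];tp=s["tool_pos"];P=cloud("",d,c)
    print(s["clock"],tp,"F",s["ft_force"].round(1),"jaw",np.degrees(np.arctan2(R[1,0],R[0,0])).round(1))
    xy,r=ringfit(c,p,d,tp[:2],tp[2]+dz,.03)
    h=(P[...,2]>.058)&(P[...,2]<.0675)&(np.hypot(P[...,0]-axy[0],P[...,1]-axy[1])<.012)
    print("head px",h.sum(),(P[h].mean(0)*1000).round(1) if h.any() else "", cv2.minAreaRect((P[h][:,:2]*1000).astype(np.float32)) if h.sum()>5 else "")
    if r: print("tool offs slot",(R[:2,:2].T@(r["slot_c"]/1000-tp[:2])*1000).round(1))
E
python3 - <<'E'
from h import *
over("w4",.0134)
im=cv2.imread("pics/w4.png")[220:370,200:370];cv2.imwrite("pics/w4c.png",cv2.resize(im,None,fx=3,fy=3))
E
```

```text
6.75 [0.57999274 0.04097388 0.08556343] F [-0.  -0.4 -1. ] jaw 170.9
outer c [579.8  38.9] axes [43.4 46. ] slot {'slot_c': array([579.8,  39.3]), 'size': array([12. , 21.2]), 'yaw': np.float32(179.9)}
head px 0  
tool offs slot [-0.1 -1.7]
```

View pics/w4c.png

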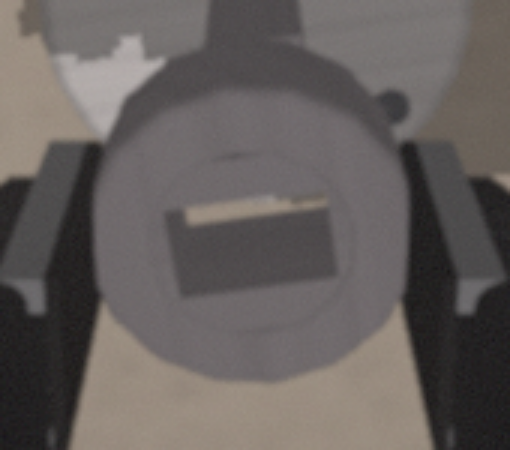

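Request:
play_rows --motion '[0.09,-0.06,0,0,-1,0,0,0.6,0,-1,0,0,0.6,0,-1,0,0,0.6,0,-1,0,0,0.6,0,-1,0,0,0.6,0,-1,0,0,0,0,-1]'

```text
clock: 7.5
tool_pos: [0.578, 0.0402, 0.054]
eef_rot: [[-0.987, 0.158, -0.002], [0.158, 0.987, -0.0], [0.002, -0.001, -1.0]]
ft_force: [-0.6, 0.0, -0.5]
grip_width: 0.469
```

No contact force and the ring has passed the head. Continuing down.

Request:
play_rows --motion '[-0.05,0,0.6,0,-1,0,0,0.8,0,-1,0,0,0.8,0,-1,0,0,0.8,0,-1,0,0,0.4,0,-1,0,0,0.3,0,-1,0,0,0.1,0,-1,0,0,0,0,-1]'

```text
clock: 8.3
tool_pos: [0.5794, 0.0402, 0.0173]
eef_rot: [[-0.987, 0.158, 0.0], [0.158, 0.987, -0.0], [-0.0, -0.0, -1.0]]
ft_force: [0.6, -0.3, -0.9]
grip_width: 0.473
```

Request:
play_rows --motion '[0,0,0.06,0,-1,0,0,0,0,1,0,0,0,0,1,0,0,0,0,1,0,0,0,0,1,0,0,0,0,1,0,0,-3,0,1,0,0,-4,0,1,0,0,-4,0,1,0,0,0,0,1]'

```text
clock: 9.3
tool_pos: [0.583, 0.0406, 0.1332]
eef_rot: [[-0.987, 0.158, 0.01], [0.158, 0.987, 0.001], [-0.01, 0.003, -1.0]]
ft_force: [-0.3, -0.0, 0.5]
grip_width: 1.005
```

```bash
python3 - <<'E'
from h import *
s,c,p,d=held("w5",0,0);P=cloud("",d,c)
print(s["clock"],s["tool_pos"],s["eef_rot"].round(3),s["grip_width"])
ringfit(c,p,d,(.579,.039),.03,.044)
t,dt=camera("top");ct=get_calibration("top");ringfit(ct,t,dt,(.579,.04),.03,.044);
r=ringfit(ct,t,dt,(.4368,.217),.012,.058);r2=ringfit(ct,t,dt,(.446,-.263),.014,.036)
tostep((.4368,.217,.2))
E
```

```text
9.3 [0.58302185 0.04058571 0.13319288] [[-0.987  0.158  0.01 ]
 [ 0.158  0.987  0.001]
 [-0.01   0.003 -1.   ]] 1.004926273857423
outer c [579.5  38.7] axes [42.5 43. ] slot {'slot_c': array([579.8,  44.4]), 'size': array([24.6, 22.8]), 'yaw': np.float32(89.7)}Traceback (most recent call last):
  File "<stdin>", line 5, in <module>
  File "h.py", line 17, in ringfit
    m=m.astype(np.uint8);n,l,st,ce=cv2.connectedComponentsWithStats(m);k=1+np.argmax(st[1:,4])
                                                                           ~~~~~~~~~^^^^^^^^^^
    return _wrapfunc(a, 'argmax', axis=axis, out=out, **kwds)
    return bound(*args, **kwds)
ValueError: attempt to get argmax of an empty sequence
```

Bush is home (top at 30 mm, centre within 1 mm of the arbor). Next, the pulley.

Request:
play_rows --motion '[2.46,2.16,-1,0,1,2.46,2.16,-1,0,1,2.46,2.16,-1,0,1,2.46,2.16,-1,0,1,2.46,2.16,-1,0,1,2.46,2.16,-0.5,0,1,2.46,2.16,0,0,1,0,0,0,0.13,1,0,0,0,0.13,1,0,0,0,0.13,1,0,0,0,0.13,1,0,0,0,0.13,1,0,0,0,0,1,0,0,0,0,1]'

```text
clock: 10.8
tool_pos: [0.4326, 0.2164, 0.1806]
eef_rot: [[-0.693, 0.721, -0.002], [0.721, 0.693, -0.001], [0.001, -0.002, -1.0]]
ft_force: [-0.9, -0.2, 0.4]
grip_width: 1.001
```

```bash
python3 - <<'E'
from h import *
s,c,p,d=held("w6",0,0);P=cloud("",d,c)
print(s["clock"],s["tool_pos"],s["q"].round(0))
xy,r=ringfit(c,p,d,(.4368,.217),.012,.058)
tostep((xy[0],xy[1],.001))
m=(P[...,2]>.045)&(P[...,2]<.075)&(np.hypot(P[...,0]-.48,P[...,1]-.258)<.03);print("vial",np.median(P[m],0))
E
```

```text
10.8 [0.43262349 0.21642035 0.18062533] [-22.   7.  -9. 104.   1.  69. 103.]
outer c [435.8 216.3] axes [55.4 55.6] slot {'slot_c': array([436.1, 216.2]), 'size': array([13.7, 23.1]), 'yaw': np.float32(141.6)}
tool cm [-0.23  0.23 17.99] jaw yaw 133.9 clock 10.85
vial [0.47673145 0.26085622 0.06153555]
```

Request:
play_rows --motion '[-0.23,0.23,3,0,1,0,0,3.3,0,1,0,0,3.3,0,1,0,0,3,0,1,0,0,2,0,1,0,0,1.5,0,1,0,0,1,0,1,0,0,0.85,0,1,0,0,0,0,1,0,0,0,0,-1,0,0,0,0,-1,0,0,0,0,-1,0,0,0,0,-1,0,0,0,0,-1,0,0,0,0,-1]' --force 40

```text
clock: 12.35
tool_pos: [0.4371, 0.217, 0.0035]
eef_rot: [[-0.691, 0.723, 0.002], [0.723, 0.691, 0.001], [-0.001, 0.002, -1.0]]
ft_force: [-2.3, -0.8, 8.2]
grip_width: 0.6
```

Request:
play_rows --motion '[0,0,0,0,-1,0,0,-1,0,-1,0,0,-2,0,-1,0,0,-2.5,0,-1,0,0,-2.5,0,-1,0,0,-2.5,0,-1,0,0,-2,0,-1,0,0,0,0,-1]'

```text
clock: 13.15
tool_pos: [0.4382, 0.2176, 0.1308]
eef_rot: [[-0.691, 0.723, 0.005], [0.723, 0.691, 0.003], [-0.002, 0.006, -1.0]]
ft_force: [1.5, -0.2, -1.7]
grip_width: 0.603
```

```bash
python3 - <<'E'
from h import *
over("w7",.0085)
s=sense();P=cloud("",np.load("w7.npz")["d"],get_calibration("wrist"));tp=s["tool_pos"]
m=(np.hypot(P[...,0]-tp[0],P[...,1]-tp[1])<.022)&(P[...,2]>.08);print("ring z",np.percentile(P[m][:,2],[10,50,90])-tp[2],s["grip_width"])
m=m&(abs(P[...,2]-tp[2]-.0085)<.004);A=np.c_[P[m][:,:2]-tp[:2],np.ones(m.sum())];print("plane",np.linalg.lstsq(A,P[m][:,2]-tp[2],rcond=None)[0].round(4))
tostep((.595,.12,.13))
E
```

```text
13.15 [0.438159   0.21762164 0.1308007 ] F [ 1.5 -0.2 -1.7] jaw 133.7
outer c [438.  217.2] axes [52.8 53.6] slot {'slot_c': array([437.3, 216.2]), 'size': array([12.2, 21.3]), 'yaw': np.float32(141.6)}
head px 0  
tool offs slot [-0.4 -1.6]
ring z [0.00738035 0.00861694 0.07789309] 0.601810762575447
plane [-0.0005  0.0001  0.0083]
tool cm [-17.91   4.7   -0.08] jaw yaw 133.7 clock 13.2
```

Request:
play_rows --motion '[-3.22,-0.29,0,0,-1,-3.22,-0.29,0,0,-1,-3.22,-0.3,0,0,-1,-3.22,-0.29,0,0,-1,-3.22,-0.3,0,0,-1,-3.22,-0.29,0,0,-1,-3.22,-0.3,0,0,-1,0,0,0,-0.134,-1,0,0,0,-0.134,-1,0,0,0,-0.134,-1,0,0,0,-0.134,-1,0,0,0,-0.134,-1,0,0,0,0,-1,0,0,2,0,-1,0,0,1.5,0,-1,0,0,1,0,-1,0,0,0,0,-1,0,0,0,0,-1]'

```text
clock: 15.0
tool_pos: [0.5771, 0.0394, 0.0822]
eef_rot: [[-0.99, 0.139, -0.0], [0.139, 0.99, -0.0], [0.0, -0.0, -1.0]]
ft_force: [-0.4, 0.0, -0.7]
grip_width: 0.603
```

```bash
python3 - <<'E'
from h import *
over("w8",.0085); tostep((.579,.0404,.0435))
E
```

```text
15.0 [0.57713275 0.03940472 0.08217907] F [-0.4  0.  -0.7] jaw 172.0
outer c [577.2  38.9] axes [52.5 53.5] slot {'slot_c': array([576.9,  37.7]), 'size': array([12.3, 21.2]), 'yaw': np.float32(179.5)}
head px 0  
tool offs slot [-0.  -1.7]
tool cm [-0.13  0.11  3.92] jaw yaw 172.0 clock 15.05
```

Request:
play_rows --motion '[-0.17,0.12,0,0,-1,0,0,0,0,-1,0,0,0.6,0,-1,0,0,0.6,0,-1,0,0,0.6,0,-1,0,0,0.6,0,-1,0,0,0.6,0,-1,0,0,0,0,-1]'

```text
clock: 15.85
tool_pos: [0.5782, 0.0402, 0.0509]
eef_rot: [[-0.99, 0.138, -0.002], [0.138, 0.99, -0.0], [0.002, -0.001, -1.0]]
ft_force: [-0.7, -0.1, -1.4]
grip_width: 0.598
```

Request:
play_rows --motion '[0,0,0.6,0,-1,0,0,0.5,0,-1,0,0,0.4,0,-1,0,0,0.15,0,-1,0,0,0,0,-1,0,0,0,0,-1]'

```text
clock: 16.45
tool_pos: [0.5791, 0.0403, 0.0358]
eef_rot: [[-0.99, 0.138, 0.0], [0.138, 0.99, 0.0], [-0.0, 0.0, -1.0]]
ft_force: [0.2, -0.3, -0.6]
grip_width: 0.598
```

Request:
play_rows --motion '[0,0,0.1,0,-1,0,0,0.08,0,-1,0,0,0,0,-1,0,0,0,0,1,0,0,0,0,1,0,0,0,0,1,0,0,0,0,1,0,0,0,0,1,0,0,-3,0,1,0,0,-4,0,1,0,0,-4,0,1,0,0,0,0,1]'

```text
clock: 17.65
tool_pos: [0.5826, 0.0408, 0.1505]
eef_rot: [[-0.99, 0.138, 0.011], [0.138, 0.99, 0.001], [-0.01, 0.003, -1.0]]
ft_force: [-0.3, -0.3, 0.3]
grip_width: 0.996
```

```bash
python3 - <<'E'
from h import *
s,c,p,d=held("w9",0,0);P=cloud("",d,c)
print(s["clock"],s["tool_pos"],s["grip_width"],s["q"].round(0))
ringfit(c,p,d,(.579,.039),.042,.058)
m=(np.hypot(P[...,0]-.579,P[...,1]-.039)<.026)&(np.hypot(P[...,0]-.579,P[...,1]-.039)>.016);print(np.percentile(P[m][:,2],[10,50,90]))
tostep((.446,-.263,.19))
E
```

```text
17.65 [0.58257195 0.04077984 0.15045594] 0.9961496140728408 [ -2.  20.  -7.  92.   3.  68. 163.]
outer c [578.8  38.6] axes [55.5 55.7] slot {'slot_c': array([578.8,  41.8]), 'size': array([19.7, 22.2]), 'yaw': np.float32(179.7)}
[0.04136474 0.04248465 0.22993863]
tool cm [  9.16 -31.93  -4.37] jaw yaw 172.1 clock 17.7
```

Pulley is home (top at 42 mm). Next, the lock collar, with the jaws set across the direction to vial_c.

Request:
play_rows --motion '[0.92,-3.19,-0.8,0,1,0.92,-3.19,-0.8,0,1,0.92,-3.19,-0.8,0,1,0.92,-3.19,-0.8,0,1,0.92,-3.19,-0.8,0,1,0.92,-3.19,-0.4,0,1,0.92,-3.19,0,0,1,0.92,-3.19,0,0,1,0.92,-3.19,0,0,1,0.92,-3.19,0,0,1,0,0,0,0.143,1,0,0,0,0.143,1,0,0,0,0.143,1,0,0,0,0.143,1,0,0,0,0.143,1,0,0,0,0.143,1,0,0,0,0.143,1,0,0,0,0.143,1]'

```text
clock: 19.5
tool_pos: [0.4701, -0.2008, 0.1723]
eef_rot: [[-0.28, 0.96, -0.016], [0.96, 0.28, 0.003], [0.008, -0.014, -1.0]]
ft_force: [0.2, 0.2, 0.5]
grip_width: 0.998
```

Request:
play_rows --motion '[0,0,0,0.143,1,0,0,0,0.143,1,0,0,0,0.143,1,0,0,0,0.143,1,0,0,0,0.143,1,0,0,0,0.143,1,0,0,0,0.143,1,0,0,0,0.143,1,0,0,0,0,1,0,0,0,0,1]'

```text
clock: 20.5
tool_pos: [0.4703, -0.2008, 0.1727]
eef_rot: [[0.751, 0.66, -0.016], [0.66, -0.751, 0.003], [-0.01, -0.012, -1.0]]
ft_force: [-0.1, 0.3, -1.6]
grip_width: 1.002
```

```bash
python3 - <<'E'
from h import *
s,c,p,d=held("w10",0,0);P=cloud("",d,c)
print(s["clock"],s["tool_pos"],s["q"].round(0))
xy,r=ringfit(c,p,d,(.446,-.263),.014,.036)
tostep((xy[0],xy[1],.004))
m=(P[...,2]>.045)&(P[...,2]<.075)&(np.hypot(P[...,0]-.409,P[...,1]+.22)<.03);print("vial",np.median(P[m],0))
E
```

```text
20.5 [ 0.47034306 -0.20080577  0.17272261] [ 57.  16. -44.  99.  12.  71.  51.]
outer c [ 445.1 -263.2] axes [34.6 35.3] slot {'slot_c': array([ 445.2, -263.4]), 'size': array([21.3, 13.3]), 'yaw': np.float32(38.1)}
tool cm [-5.85  3.22 16.91] jaw yaw 41.3 clock 20.55
vial [ 0.41069207 -0.22059659  0.05941185]
```

Request:
play_rows --motion '[-1.17,0.64,0,0,1,-1.17,0.64,0,0,1,-1.17,0.65,0,0,1,-1.17,0.64,0,0,1,-1.17,0.65,0,0,1,0,0,0,0,1,0,0,0,0,1]'

```text
clock: 21.25
tool_pos: [0.4477, -0.2639, 0.1736]
eef_rot: [[0.754, 0.656, -0.015], [0.656, -0.754, 0.003], [-0.009, -0.011, -1.0]]
ft_force: [0.1, -0.2, -0.3]
grip_width: 0.997
```

```bash
python3 - <<'E'
from h import *
s,c,p,d=held("w11",0,0);P=cloud("",d,c)
print(s["clock"],s["tool_pos"],s["q"].round(0),s["eef_rot"].round(3))
xy,r=ringfit(c,p,d,(.446,-.263),.014,.036)
tostep((xy[0],xy[1],.004))
E
```

```text
21.25 [ 0.44767501 -0.26385482  0.17357048] [ 62.  16. -42.  98.  12.  71.  58.] [[ 0.754  0.656 -0.015]
 [ 0.656 -0.754  0.003]
 [-0.009 -0.011 -1.   ]]
outer c [ 445.  -263.7] axes [34.3 35.1] slot {'slot_c': array([ 445.2, -263.7]), 'size': array([22.3, 13.5]), 'yaw': np.float32(41.1)}
tool cm [-0.09  0.04 16.96] jaw yaw 41.1 clock 21.3
```

Request:
play_rows --motion '[-0.09,0.04,3,0,1,0,0,3,0,1,0,0,3,0,1,0,0,2.5,0,1,0,0,2,0,1,0,0,1.5,0,1,0,0,1,0,1,0,0,0.8,0,1,0,0,0,0,1,0,0,0,0,-1,0,0,0,0,-1,0,0,0,0,-1,0,0,0,0,-1,0,0,0,0,-1,0,0,0,0,-1,0,0,0,0,-1]' --force 40

```text
clock: 22.9
tool_pos: [0.4452, -0.2645, 0.0064]
eef_rot: [[0.754, 0.657, -0.014], [0.657, -0.754, 0.001], [-0.01, -0.01, -1.0]]
ft_force: [-2.0, 0.6, 4.8]
grip_width: 0.363
```

Request:
play_rows --motion '[0,0,0,0,-1,0,0,-1,0,-1,0,0,-2,0,-1,0,0,-2.5,0,-1,0,0,-2.5,0,-1,0,0,-2.5,0,-1,0,0,-2,0,-1,0,0,0,0,-1]'

```text
clock: 23.7
tool_pos: [0.4485, -0.2651, 0.134]
eef_rot: [[0.754, 0.657, -0.01], [0.657, -0.754, -0.001], [-0.008, -0.006, -1.0]]
ft_force: [0.7, 0.4, -0.8]
grip_width: 0.365
```

```bash
python3 - <<'E'
from h import *
over("w12",.0076)
s=sense();P=cloud("",np.load("w12.npz")["d"],get_calibration("wrist"));tp=s["tool_pos"]
m=(np.hypot(P[...,0]-tp[0],P[...,1]-tp[1])<.015)&(abs(P[...,2]-tp[2]-.0076)<.004);A=np.c_[P[m][:,:2]-tp[:2],np.ones(m.sum())];print("plane",np.linalg.lstsq(A,P[m][:,2]-tp[2],rcond=None)[0].round(4))
tostep((.579,.0404,.13));print(s["q"].round(0))
E
```

```text
23.7 [ 0.4484959  -0.26514001  0.13402344] F [ 0.7  0.4 -0.8] jaw 41.1
outer c [ 447.4 -264.2] axes [35.6 40.4] slot {'slot_c': array([ 447.7, -264.7]), 'size': array([21.2, 12.2]), 'yaw': np.float32(38.8)}
head px 0  
tool offs slot [-0.3 -0.9]
plane [-0.0044  0.0109  0.0074]
tool cm [ 29.97 -14.38   0.06] jaw yaw 41.1 clock 23.75
[ 62.  19. -42. 101.  14.  66.  57.]
```

Request:
play_rows --motion '[2.3,-1.1,0,0,-1,2.3,-1.1,0,0,-1,2.3,-1.1,0,0,-1,2.3,-1.1,0,0,-1,2.3,-1.1,0,0,-1,2.3,-1.1,0,0,-1,2.3,-1.1,0,0,-1,2.3,-1.1,0,0,-1,2.3,-1.1,0,0,-1,2.3,-1.1,0,0,-1,2.3,-1.1,0,0,-1,2.3,-1.1,0,0,-1,2.3,-1.1,0,0,-1,0,0,0,0.137,-1,0,0,0,0.137,-1,0,0,0,0.137,-1,0,0,0,0.137,-1,0,0,0,0.137,-1,0,0,0,0,-1,0,0,0,0,-1]'

```text
clock: 25.75
tool_pos: [0.5776, 0.0397, 0.1285]
eef_rot: [[0.999, 0.036, -0.016], [0.036, -0.999, 0.002], [-0.016, -0.002, -1.0]]
ft_force: [0.9, -0.8, -0.2]
grip_width: 0.364
```

```bash
python3 - <<'E'
from h import *
over("w13",.0076)
tostep((.579,.0404,.09));s=sense();print(s["q"].round(0),s["eef_rot"].round(3))
E
```

```text
25.75 [0.57764105 0.03968667 0.12846053] F [ 0.9 -0.8 -0.2] jaw 2.1
outer c [577.9  41.1] axes [35.7 40.6] slot {'slot_c': array([577.9,  40.5]), 'size': array([12.1, 21.3]), 'yaw': np.float32(179.9)}
head px 518 [579.1  40.8  64.3] ((579.1324462890625, 39.936927795410156), (10.485936164855957, 18.020126342773438), 89.97972869873047)
tool offs slot [ 0.3 -0.8]
tool cm [ 0.19 -0.06  3.86] jaw yaw 2.0 clock 25.8
[ 22.  26. -38.  92.  16.  69. -17.] [[ 0.999  0.036 -0.016]
 [ 0.036 -0.999  0.002]
 [-0.016 -0.003 -1.   ]]
```

Request:
play_rows --motion '[0.19,0.03,1.5,0,-1,0,0,1.5,0,-1,0,0,1,0,-1,0,0,0.6,0,-1,0,0,0,0,-1,0,0,0,0,-1]'

```text
clock: 26.4
tool_pos: [0.5795, 0.0397, 0.0834]
eef_rot: [[0.999, 0.032, -0.015], [0.032, -0.999, 0.002], [-0.015, -0.003, -1.0]]
ft_force: [0.9, 0.3, -0.2]
grip_width: 0.367
```

```bash
python3 - <<'E'
from h import *
over("w14",.0076)
s=sense();print(s["eef_rot"].round(3));tostep((.5788,.0396,.055))
im=cv2.imread("pics/w14.png")[220:370,200:370];cv2.imwrite("pics/w14c.png",cv2.resize(im,None,fx=3,fy=3))
p,d=camera("side");c=get_calibration("side");K=c["camera_matrix"]
q=np.array(c["R"])@[.579,.039,.06]+c["t"];u=(K@q)[:2]/q[2];u=u.astype(int);im=p[u[1]-40:u[1]+40,u[0]-55:u[0]+55,::-1];cv2.imwrite("pics/s14c.png",cv2.resize(im,None,fx=5,fy=5,interpolation=cv2.INTER_CUBIC))
E
```

```text
26.4 [0.57953784 0.03970558 0.0834004 ] F [ 0.9  0.3 -0.2] jaw 1.8
outer c [579.9  41.2] axes [35.4 40.6] slot {'slot_c': array([579.8,  40.5]), 'size': array([12.1, 21.3]), 'yaw': np.float32(179.6)}
head px 0  
tool offs slot [ 0.3 -0.8]
[[ 0.999  0.032 -0.014]
 [ 0.032 -0.999  0.002]
 [-0.014 -0.003 -1.   ]]
tool cm [-0.06  0.02  2.88] jaw yaw 1.8 clock 26.45
```

View pics/s14c.png

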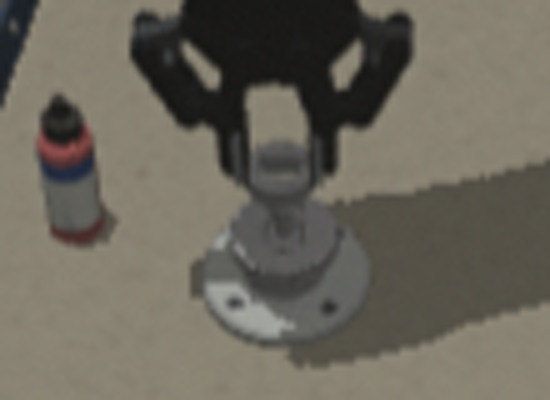

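The side crop shows the collar centred above the nose at about (280,175). Lowering it over the head.

Request:
play_rows --motion '[-0.05,0.03,0,0,-1,0.01,0,0.6,0,-1,0.01,0,0.6,0,-1,0.01,0,0.6,0,-1,0,0,0.5,0,-1,0.01,0,0.4,0,-1,0,0,0,0,-1]'

```text
clock: 27.2
tool_pos: [0.5784, 0.0393, 0.0555]
eef_rot: [[0.999, 0.032, -0.016], [0.032, -0.999, 0.002], [-0.016, -0.003, -1.0]]
ft_force: [-0.4, -0.0, -0.2]
grip_width: 0.363
```

Request:
play_rows --motion '[0.02,0,0.4,0,-1,0,0,0.2,0,-1,0,0,0,0,-1,0,0,0,0,-1]'

```text
clock: 27.6
tool_pos: [0.5791, 0.0394, 0.0504]
eef_rot: [[0.999, 0.032, -0.015], [0.032, -0.999, 0.002], [-0.014, -0.003, -1.0]]
ft_force: [0.1, -0.3, -0.4]
grip_width: 0.362
```

Request:
play_rows --motion '[0,0,0.1,0,-1,0,0,0.08,0,-1,0,0,0,0,-1,0,0,0,0,-1,0,0,0,0,-1]'

```text
clock: 28.1
tool_pos: [0.5791, 0.0394, 0.0486]
eef_rot: [[0.999, 0.032, -0.014], [0.032, -0.999, 0.002], [-0.014, -0.003, -1.0]]
ft_force: [0.4, -0.7, 0.6]
grip_width: 0.364
```

Request:
play_rows --motion '[0,0,0,0,0,0,0,0,0,0,0,0,0,0,0,0,0,0,0,-1,0,0,0,0,-1,0,0,0,0,-1,0,0,0,0,-1,0,0,0,0,-1]' --force 30

```text
clock: 28.9
tool_pos: [0.5792, 0.0394, 0.0488]
eef_rot: [[0.999, 0.032, -0.014], [0.032, -0.999, 0.002], [-0.014, -0.003, -1.0]]
ft_force: [-0.5, -0.3, 3.9]
grip_width: 0.365
```

Request:
play_rows --motion '[0,0,0,-0.1,-1,0,0,0,-0.1,-1,0,0,0,-0.1,-1,0,0,0,-0.1,-1,0,0,0,-0.1,-1,0,0,0,-0.1,-1,0,0,0,-0.1,-1,0,0,0,-0.1,-1,0,0,0,-0.1,-1,0,0,0,-0.1,-1,0,0,0,-0.1,-1,0,0,0,-0.1,-1,0,0,0,-0.1,-1,0,0,0,-0.1,-1,0,0,0,-0.1,-1,0,0,0,-0.07,-1,0,0,0,0,-1,0,0,0,0,-1]'

```text
clock: 30.7
tool_pos: [0.5792, 0.0393, 0.049]
eef_rot: [[-0.031, 0.999, -0.014], [1.0, 0.031, 0.002], [0.003, -0.014, -1.0]]
ft_force: [-1.3, 0.5, 6.6]
grip_width: 0.368
```

Turned 90° with low forces. Releasing, lifting clear and checking.

Request:
play_rows --motion '[0,0,0,0,0.3,0,0,0,0,1,0,0,0,0,1,0,0,0,0,1,0,0,0,0,1,0,0,0,0,1,0,0,-1.5,0,1,0,0,-3,0,1,0,0,-3,0,1,0,-2,-3,0,1,0,-2,-1,0,1,0,-2,0,0,1,0,0,0,0,1,0,0,0,0,1]'

```text
clock: 32.1
tool_pos: [0.5211, 0.0369, 0.1654]
eef_rot: [[-0.031, 0.999, -0.013], [1.0, 0.031, 0.001], [0.001, -0.013, -1.0]]
ft_force: [0.7, 0.1, 0.5]
grip_width: 1.001
```

```bash
python3 - <<'E'
from h import *
s,c,p,d=held("w20",0,0);P=cloud("",d,c);print(s["clock"],s["tool_pos"],s["ft_force"].round(1))
ringfit(c,p,d,(.579,.039),.056,.036,.002)
for n,z,a,b in(("lock",.056,.011,.016),("pulley",.042,.021,.027)):
    rr=np.hypot(P[...,0]-.579,P[...,1]-.039);m=(rr>a)&(rr<b)&(abs(P[...,2]-z)<.006)
    A=np.c_[P[m][:,:2]-[.579,.039],np.ones(m.sum())];print(n,m.sum(),np.linalg.lstsq(A,P[m][:,2],rcond=None)[0].round(4))
q=c["R"]@[.579,.039,.05]+c["t"];u=(c["camera_matrix"]@q)[:2]/q[2];u=u.astype(int);print(u)
im=p[max(0,u[1]-70):u[1]+70,max(0,u[0]-90):u[0]+90,::-1];cv2.imwrite("pics/w20c.png",cv2.resize(im,None,fx=4,fy=4,interpolation=cv2.INTER_CUBIC))
E
```

```text
32.1 [0.52107968 0.03693488 0.16536609] [0.7 0.1 0.5]
outer c [578.   38.7] axes [34.5 34.9] slot {'slot_c': array([581.5,  38.7]), 'size': array([22.3, 21.1]), 'yaw': np.float32(86.4)}
lock 674 [-0.0029  0.0061  0.056 ]
pulley 1178 [-0.0009  0.0036  0.0421]
[284 282]
```

View pics/w20c.png

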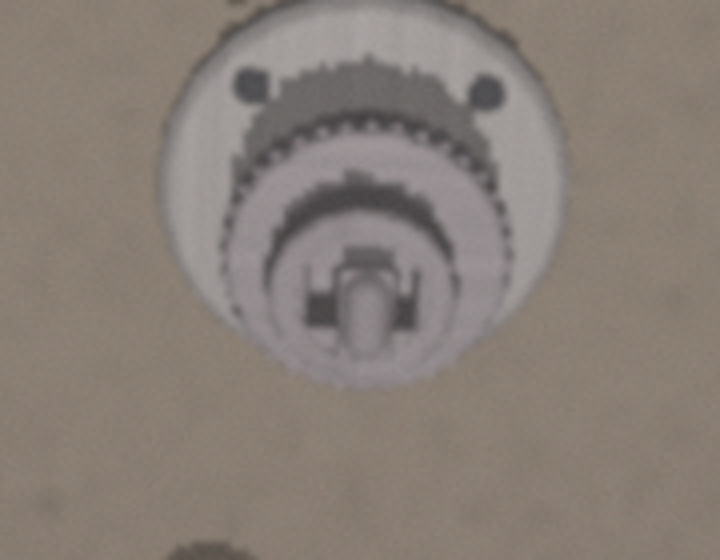

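The crop shows the stack complete, with the collar's slot lying across the head ((310..410,310), head at (368,300)). Heights are 56.0 and 42.1 mm, flat, and the gripper is clear.

```bash
python3 -c "
from h import *
print(finish_job())"
```

```text
the job is handed in; nothing more can be done
None
```

The drive hub is rebuilt: bush, pulley and lock collar are stacked on the arbor in that order. The collar is turned a quarter turn across the arbor's head, and the job was handed in at about 32 s of the 72 s allowed. `finish_job()` reports no verdict, so what follows is my own last checks.

| Check | Measured | Should be |
|---|---|---|
| Bush top (measured before the pulley went on) | seen within 4 mm of 30 mm | 30 mm |
| Pulley top | 42.1 mm | 42 mm |
| Lock collar top | 56.0 mm | 56 mm |
| Ring centres from the arbor's axis | about 1 mm or less | under 4 mm |
| Tilt of pulley and collar | under 0.01 rad | under 0.08 rad |

- **Collar slot:** it was turned by 90° at the gripper, and the last close-up shows it lying across the head. The automatic slot fit failed in that view because the arbor hides part of the slot. The angle therefore rests on the gripper's turn and the picture.
- **Forces:** the force readings after each move stayed under about 9 N. The gripper was open and about 165 mm up when I handed the job in.
- **Arm tilt:** on the way to the lock collar a fast move was cut short by the arm's joint-speed limits and left the tool tilted by about 0.015 rad. I allowed for that when lowering the collar, and it sat flat once released.
- **Bystanders:** two vials were re-measured before grasping beside them and had not moved. I did not re-measure the vials, dropper bottle or tip box at the end. I had no sign of touching any of them.

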